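Lay out tomorrow's things on the hall shelf

ROBOT

A 6-joint arm with a two-finger parallel gripper is mounted at the origin on the work surface. World frame = base frame: x ahead of the robot, y to its left, z up, the work surface at z = 0. Lengths are in m, angles in rad, forces in N, time in s.
With the tool pointing down it reaches from about 0.35 to 0.775 m from the base axis. Payload 7.3 kg.
Tool frame: the origin (TCP) lies at the very end of the fingers, on their centre line; the grasp point (between the pads) lies robot.pinch_z behind it (robot.pinch_z is the distance from the TCP to the grasp point, in m); y points along the fingers, z is the direction in which the jaws open and shut, and the axes are right-handed (so a half turn about y gives the same grasp; the last joint's range is limited). The gripper opens to 92 mm and grips with 3 to 60 N. Pads are 19 mm wide; open, the fingers measure 130 mm over their backs; the gripper's body (75 mm by 190 mm) begins 47 mm behind the grasp point.
Start: joints at [-1.46, 0.342, 1.524, -0, 1.275, -0.146], TCP at [0.133, -0.508, 0.227] pointing down, gripper open.
Joint ranges: [-2.53, 2.53], [-0.77, 2.02], [0.04, 2.7], [-1, 4.14], [0.28, 2.66], [-3.11, 3.11]. Speed limits (rad/s): [2.57, 2.57, 3.14, 3.14, 3.14, 3.14].

INTERFACE

Orientations are given as [roll, pitch, yaw] about the fixed x, y, z axes, in that order (R = Rz(yaw) Ry(pitch) Rx(roll)).
In Python, from cell import status, viewer, robot gives the robot as it stands. The module is installed in compiled form; this text tells all that it offers.
- The arm moves only by the shell command python3 -m pendant 'ROWS' [FORCE]. ROWS is JSON, a list that holds one entry, the list of rows, each a list of 7 numbers: the shift along the tool's x, y, z in cm, then the turn, a rotation vector about the tool's x, y, z in rad, then the finger opening in cm, from 0 to 9.18. A call has 1 to 20 rows; each row is the pose to reach, as a shift and turn from the pose commanded when the call began, along the tool's axes at that moment; what a row does not reach only later rows make up. A row lasts 1/10 s, in which the tool goes at most 50 mm and 8.59 degrees, less where a joint would pass 70% of its speed; a pose out of reach is approached as far as the arm can. A call with a gripper value outside its range is refused whole. The fingers move at their own pace and stop on an object; FORCE is the grip in N (left out, the last holds). Time passes only in rows, so rows that repeat a pose let the fingers close. It gives the time, the measured TCP pose, the force and the opening at its end, in the units of the state.
- status.observe(): the state, without advancing time (a new reading comes with each control period).
- viewer.read_camera(name): name is "scene" or "top" or "wrist"; returns a dict with "image" (384x512x3 uint8, red, green, blue), "range_z" (384x512 float32, m along the optical axis (not along the pixel's ray), 0 where there is no reading), "fx", "fy", "cx", "cy" (pixels), "distortion" ([k1, k2, p1, p2, k3] as OpenCV has them; the pictures are not rectified), "camera_from_world" (4x4, takes a point from world to camera coordinates). Camera axes: x right, y up, looking along -z (the intrinsics and any distortion apply to the point x, -y, -z); pixel columns grow to the right and rows downward; lengths in m; the calibration is good to about 2 mm. A picture is of the moment at which its call begins.
- robot.hand_in(): hands the job in, once; it reports no verdict.
The state is a dict: "time": time; "qpos": joint angles; "qvel": joint speeds; "joint_efforts": joint torques, N m; "tool_pos": TCP position; "tool_rot": TCP orientation; "contact_force": force on the tool from outside, world axes, zero at the start; "torque": the same for the moment, N m; "opening": finger opening in m.
Only numpy, scipy, OpenCV 4.12 (cv2) and the standard library are available. Lean on these libraries where they do the work, as an engineer would, in place of code of your own. Each camera call takes 0.05 s, during which the arm holds its last target. There are 200 camera calls.

TASK

Lay out tomorrow's things on the glass shelf: stand the pill tin in the middle of the round cork coaster with the orange key cover lying flat and centred on top of it; in the black tray lay the padlock flat in the middle of the left bay (left as seen from the robot), the gate remote flat, buttons up, in the middle of the right bay, and the clothes peg on its side between them, in the middle of the narrow bay. Set things down rather than dropping them, and leave the keys, the spectacle case and the plant where they are.

Things in the scene. Friction and masses are not known exactly. Their poses are not given: they have to be found in the camera images.
- tray: Black ceramic tray, fixed, 110 (x) by 182 mm (y), rim 12 high, 5 thick. Origin: centre of underside; floor 5 mm above. +y end is the left one seen from the robot (yaw within 0.3). Two ridges (4 wide, 3 mm above the floor, at y = +-20 mm) part it into three bays 100 mm deep in x: left 64 mm wide, centre y = +54; narrow middle 36 wide, centre y = 0; right 64 wide, centre y = -54 mm.
- coaster: Round cork coaster, fixed, 90 mm across, 4 mm thick, flat on the glass shelf (a fixed 8 mm glass plate, its top at z = 8 mm, under everything). Origin: centre of its underside. It lies on one side of the shelf and the tray on the other, either way round.
- pill_tin: Round stainless steel pill tin with a knurled twist cap, 56 mm across, 28 mm high, flat top, about 70 g. Origin: centre of its underside, z up. Starts upright on the glass.
- key_cover: Orange hard silicone key cover with rounded ends, 60 mm (x) by 36 mm (y), 14 mm thick, flat top and bottom, rigid, about 40 g. Origin: centre of its underside, x along its length, z up. Starts lying on the glass at any yaw.
- clothes_peg: Wooden clothes peg lying on its side, rigid and shut, 80 mm (x) by 14 mm (y), 13 mm high, about 20 g. Origin: centre of its underside, x along its length, z up. Starts lying on the glass at any yaw.
- padlock: Brass padlock lying flat with a shut steel shackle, 60 mm (x) by 40 mm (y) overall, 18 mm thick, about 160 g. Origin: centre of the underside of the overall outline. The brass body, 38 by 40 mm, reaches from x = -30 to +8 mm (its centre at x = -11 mm); the shackle (8 mm bar, 34 mm wide) points to +x. z up. Starts lying on the glass at any yaw.
- remote: Black plastic gate remote control with two round grey buttons, a rounded box 64 mm (x) by 34 mm (y), 14 mm thick, about 45 g. Origin: centre of its underside, x along its length, z up. Starts lying on the glass at any yaw.
- keys: Bystander: a pair of flat steel keys on a small ring, about 65 mm long, 3 mm thick, lying loose on the far part of the glass. Origin: underside, near the keys' heads.
- glasses_case: Bystander: grey hard spectacle case, loose, 52 mm (x) by 140 mm (y), 34 mm high, at the far left or far right. Origin: centre of its underside.
- plant_pot: Bystander: small terracotta pot with a succulent, loose, 68 mm across, about 80 mm high, at the far left or far right. Origin: centre of its underside.
Mind the look-alikes: they are no part of the job. Leave any blue, green or red look-alike of the padlock alone.

How it is judged:
At the end, for the whole second after the job is handed in: Tin on coaster and cover on tin, each within 12 mm of centre; padlock (left bay), remote (right bay) and peg (middle bay) on the tray floor within 15 mm of the bay middle (peg 12 mm across). All flat and right way up within 0.1 rad, released, at rest (horizontal distance between pill_tin and coaster below 0.012 m and z of pill_tin in the frame of coaster between 0.001 and 0.007 m and horizontal distance between key_cover and pill_tin below 0.012 m and z of key_cover in the frame of pill_tin between 0.025 and 0.031 m and x of padlock in the frame of tray between -0.015 and 0.015 m and y of padlock in the frame of tray between 0.039 and 0.069 m and z of padlock in the frame of tray between 0.002 and 0.0075 m and x of clothes_peg in the frame of tray between -0.015 and 0.015 m and y of clothes_peg in the frame of tray between -0.012 and 0.012 m and z of clothes_peg in the frame of tray between 0.002 and 0.0075 m and x of remote in the frame of tray between -0.015 and 0.015 m and y of remote in the frame of tray between -0.069 and -0.039 m and z of remote in the frame of tray between 0.002 and 0.0075 m and angle between each of pill_tin, key_cover, clothes_peg, padlock, remote's own z axis and vertical below 0.1 rad and linear speed of each of pill_tin, key_cover, clothes_peg, padlock, remote below 0.02 m/s and angular speed of each of pill_tin, key_cover, clothes_peg, padlock, remote below 0.2 rad/s); the robot touches nothing.
It fails at once if the keys bystander is disturbed (moved more than 15 mm or tipped) (distance of keys from where it was at the start of the episode above 0.015 m or angle between keys's own z axis and vertical above 0.3 rad).
It fails at once if the glasses case bystander is disturbed (moved more than 15 mm or tipped) (distance of glasses_case from where it was at the start of the episode above 0.015 m or angle between glasses_case's own z axis and vertical above 0.3 rad).
It fails at once if the plant pot bystander is disturbed (moved more than 15 mm or tipped) (distance of plant_pot from where it was at the start of the episode above 0.015 m or angle between plant_pot's own z axis and vertical above 0.3 rad).
It fails at once if a thing is dropped (falls free of the fingers from more than about 4 cm) ((contact force between the fingers and pill_tin below 0.01 N and linear speed of pill_tin above 0.9 m/s) or (contact force between the fingers and key_cover below 0.01 N and linear speed of key_cover above 0.9 m/s) or (contact force between the fingers and clothes_peg below 0.01 N and linear speed of clothes_peg above 0.9 m/s) or (contact force between the fingers and padlock below 0.01 N and linear speed of padlock above 0.9 m/s) or (contact force between the fingers and remote below 0.01 N and linear speed of remote above 0.9 m/s)).
It also fails if it takes over 115 s, if anything falls off the work surface, if the arm or the gripper's body presses on something with over 40 N, if the wrist force passes 120 N, or if a joint passes its speed limit or range.

## Working session

There is one attempt and no reset: what is moved stays moved. The work goes in short steps, Python scripts to look and compute and a shell command to move; the robot and the scene stay as the last step left them, time stands still between calls to the robot, and variables do not carry over. Pictures are saved under pics/ and viewed, about 12 in all and at most 16, crops included, and the job is handed in when it is done.

```bash
mkdir -p pics; python3 - <<'E'
from cell import status, viewer, robot
import cv2,numpy as np
s=status.observe(); print({k:np.round(v,3).tolist() for k,v in s.items()}, robot.pinch_z)
for n in ("top","scene"):
    d=viewer.read_camera(n); cv2.imwrite(f"pics/{n}0.png",cv2.resize(d["image"][:,:,::-1],(800,600)))
    print(n,d["fx"],d["cx"],d["cy"],d["distortion"]); print(np.round(d["camera_from_world"],3))
E
```

```text
{'time': 0.0, 'qpos': [-1.46, 0.343, 1.525, -0.0, 1.275, -0.146], 'qvel': [-0.001, 0.001, 0.0, -0.001, 0.001, -0.002], 'joint_efforts': [-0.001, -43.124, -24.422, 0.072, 0.056, -0.0], 'tool_pos': [0.133, -0.507, 0.226], 'tool_rot': [-1.572, 0.0, -2.885], 'contact_force': [-0.854, -0.039, 0.586], 'torque': [-0.016, 0.007, -0.018], 'opening': 0.092} 0.0188
top 486.1743168990152 246.52829301781793 197.187871786314 [-0.02420055  0.          0.          0.          0.        ]
[[-0.017 -1.    -0.013  0.036]
 [ 0.981 -0.019  0.193 -0.491]
 [-0.194 -0.009  0.981 -1.244]
 [ 0.     0.     0.     1.   ]]
scene 373.14792682335036 255.40962069148452 187.83906682716432 [-0.056517  0.        0.        0.        0.      ]
[[ 0.812  0.584 -0.011 -0.43 ]
 [-0.501  0.706  0.5    0.222]
 [ 0.3   -0.401  0.866 -1.115]
 [ 0.     0.     0.     1.   ]]
```

View pics/top0.png

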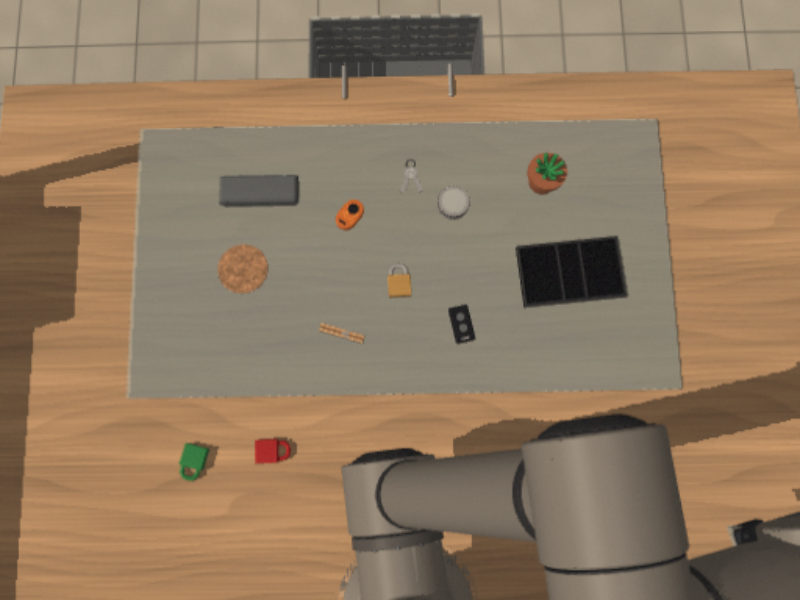

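View pics/scene0.png

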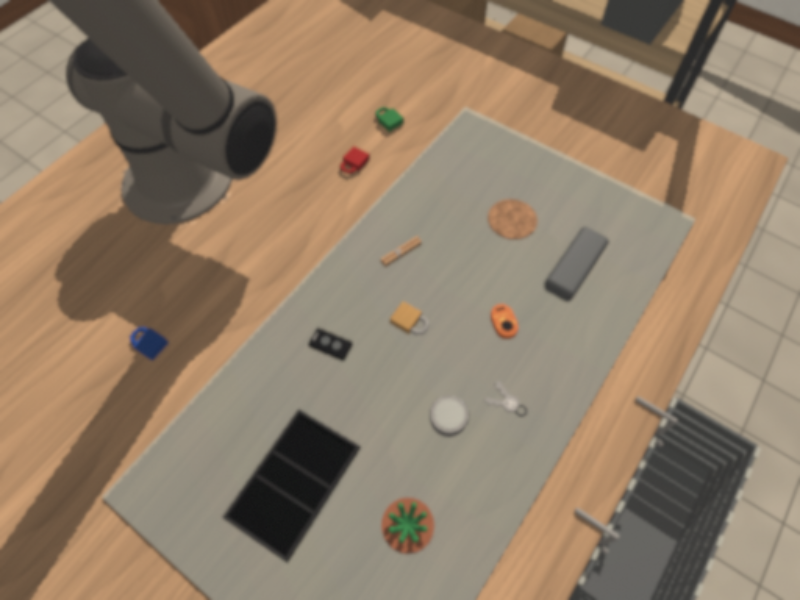

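The top view shows the tin at (454,202), cover (349,214), padlock (400,282), remote (461,324), peg (341,333), coaster (243,269) and tray (571,271). Padlock candidates are brass (400,282), red (270,450) and green (193,460), plus blue in the scene view at (148,343). The brass one fits the description, so I'll confirm it in a crop while I measure.

```bash
cat > h.py <<'E'
from cell import status, viewer, robot
import cv2,numpy as np
def cast(d,px,z):
    K=np.array([[d["fx"],0,d["cx"]],[0,d["fy"],d["cy"]],[0,0,1.]])
    p=cv2.undistortPoints(np.float64(px).reshape(-1,1,2),K,np.float64(d["distortion"])).reshape(-1,2)
    M=d["camera_from_world"];R=M[:3,:3];c=-R.T@M[:3,3]
    r=np.c_[p[:,0],-p[:,1],-np.ones(len(p))]@R
    return (c+r*((z-c[2])/r[:,2])[:,None])[:,:2]
def blob(d,mask,roi,z):
    x0,y0,x1,y1=roi; m=np.zeros_like(mask); m[y0:y1,x0:x1]=mask[y0:y1,x0:x1]
    m=cv2.morphologyEx(m,cv2.MORPH_CLOSE,np.ones((3,3)))
    c=max(cv2.findContours(m,cv2.RETR_EXTERNAL,cv2.CHAIN_APPROX_NONE)[0],key=cv2.contourArea)
    w=cast(d,c.reshape(-1,2),z)
    (cx,cy),(a,b),t=cv2.minAreaRect(np.float32(w*1000))
    if a<b: a,b,t=b,a,t+90
    return c,(cx,cy,a+1.5,b+1.5,(t+90)%180-90)   # mm, yaw of long side deg
def go(x,y,z,yaw=None):
    "shift in tool cm and turn, from the measured pose; tool straight down"
    s=status.observe(); from scipy.spatial.transform import Rotation as Q
    R=Q.from_euler('xyz',s["tool_rot"]); yaw=s["tool_rot"][2] if yaw is None else yaw
    T=Q.from_euler('xyz',[-np.pi/2,0,yaw])
    print("shift cm",np.round(R.inv().apply(np.array([x,y,z])-s["tool_pos"])*100,2),"turn",np.round((R.inv()*T).as_rotvec(),3))
E
python3 - <<'E'
from h import *
d=viewer.read_camera("top"); im=d["image"]; hsv=cv2.cvtColor(im,cv2.COLOR_RGB2HSV); H,S,V=cv2.split(hsv)
print(hsv[172,256],hsv[137,223],hsv[180,256],hsv[215,218],hsv[172,155],hsv[129,290],hsv[135,290],hsv[200,200])
sat=((S>90)&(V>80)).astype('u1')*255; dark=(V<60).astype('u1')*255
tin=((S<30)&(V>130)).astype('u1')*255
s=.64
T={"tin":(tin,(435,180,475,222),.022),"cover":(sat,(325,190,375,240),.015),"peg":(sat,(310,312,375,352),.0145),
"lock body":(sat,(380,270,420,305),.017),"lock all":(((S>45)|(V>150)).astype('u1')*255,(380,255,420,305),.017),
"remote":(dark,(440,295,485,352),.015),"tray":(dark,(505,225,640,315),.016),"coaster":(sat,(205,235,280,300),.010)}
for k,(m,r,z) in T.items():
    roi=[int(v*s) for v in r]
    try:
        c,f=blob(d,m,roi,z); print(k,np.round(f,1)); cv2.drawContours(im,[c],-1,(0,255,255),1)
    except Exception as e: print(k,"none",e)
cv2.imwrite("pics/m1.png",cv2.resize(im[75:250,130:420,::-1],None,fx=2.7,fy=2.7,interpolation=cv2.INTER_NEAREST))
E
```

```text
[ 23  41 137] [ 10 194 200] [ 17 155 176] [ 15 106 164] [ 13 129 140] [ 21  32 168] [ 21  31 162] [ 22  41 136]
tin [ 668.4 -107.    10.7    3.3  -19.6]
cover [670.3  89.8  63.3  41.3 -38. ]
peg [456.3 105.   80.1  15.4  72.4]
lock body [539.4   3.5  40.8  39.9  -1.1]
lock all [545.    2.   57.8  42.6  -1. ]
remote [ 468.1 -103.6   63.7   34.5   11.7]
tray [ 558.3 -298.9  181.7  110.1  -85.2]
coaster [576.5 281.7  90.4  87.9   0.8]
```

View pics/m1.png

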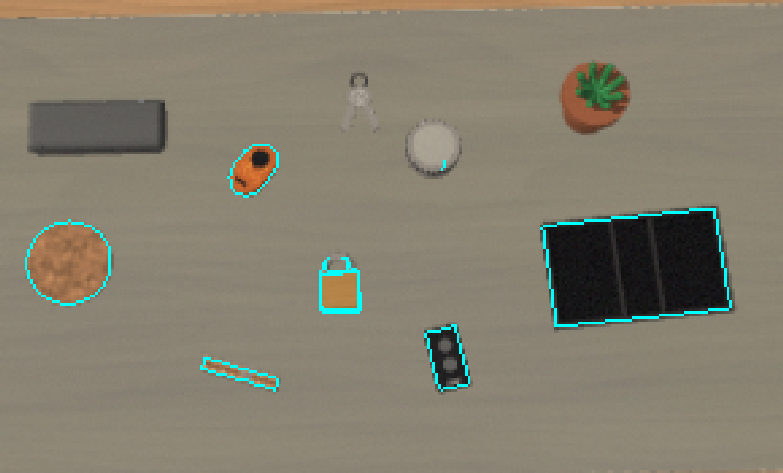

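The crop at about (340,285) confirms the brass padlock with its grey shackle pointing to +x, and the outlines fit the known sizes. The tin mask failed, so I'll take its centre from its visible circle, crop (433,148). I'll start with the remote.

```bash
python3 - <<'E'
from h import *
d=viewer.read_camera("top")
print("tin",cast(d,[[130+433/2.7,75+148/2.7]],.022))
go(.468,-.1036,.12,np.radians(-168.3))
E
```

```text
tin [[ 0.68538829 -0.09801498]]
shift cm [-42.63  10.66 -30.56] turn [ 0.001  0.053 -0.   ]
```

```bash
python3 -m pendant '[[[-42.6,10.7,-30.6,0,0.05,0,6.5],[-42.6,10.7,-30.6,0,0.05,0,6.5],[-42.6,10.7,-30.6,0,0.05,0,6.5],[-42.6,10.7,-30.6,0,0.05,0,6.5],[-42.6,10.7,-30.6,0,0.05,0,6.5],[-42.6,10.7,-30.6,0,0.05,0,6.5],[-42.6,10.7,-30.6,0,0.05,0,6.5],[-42.6,10.7,-30.6,0,0.05,0,6.5],[-42.6,10.7,-30.6,0,0.05,0,6.5],[-42.6,10.7,-30.6,0,0.05,0,6.5],[-42.6,10.7,-30.6,0,0.05,0,6.5],[-42.6,10.7,-30.6,0,0.05,0,6.5],[-42.6,10.7,-30.6,0,0.05,0,6.5],[-42.6,10.7,-30.6,0,0.05,0,6.5]]]' 30; python3 - <<'E'
from h import *
go(.468,-.1036,.016,np.radians(-168.3))
d=viewer.read_camera("wrist"); cv2.imwrite("pics/w1.png",d["image"][:,:,::-1])
E
```

```text
time: 1.6
tool_pos: [0.4672, -0.1043, 0.1198]
tool_rot: [-1.571, -0.0, -2.935]
contact_force: [0.1, 0.3, -0.1]
opening: 0.0648
shift cm [-0.1  10.38 -0.06] turn [-0.     0.002  0.   ]
```

View pics/w1.png

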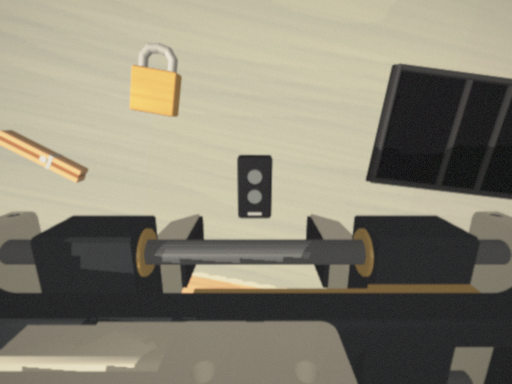

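The remote, at (255,187), sits midway between the jaws and square to them. I'll descend, grip the top 6 mm so the fingers stay above the tray rim, and lift.

```bash
python3 -m pendant '[[[-0.1,4,-0.05,0,0,0,6.5],[-0.1,8,-0.05,0,0,0,6.5],[-0.1,10.4,-0.05,0,0,0,6.5],[-0.1,10.4,-0.05,0,0,0,6.5],[-0.1,10.4,-0.05,0,0,0,6.5],[-0.1,10.4,-0.05,0,0,0,3],[-0.1,10.4,-0.05,0,0,0,3],[-0.1,10.4,-0.05,0,0,0,3],[-0.1,10.4,-0.05,0,0,0,3],[-0.1,10.4,-0.05,0,0,0,3],[-0.1,10.4,-0.05,0,0,0,3],[-0.1,10.4,-0.05,0,0,0,3],[-0.1,10.4,-0.05,0,0,0,3]]]' 30; python3 - <<'E'
from h import *
print(status.observe()["tool_pos"])
E
python3 -m pendant '[[[0,-2,0,0,0,0,3],[0,-5,0,0,0,0,3],[0,-7,0,0,0,0,3],[0,-7,0,0,0,0,3]]]'
python3 - <<'E'
from h import *
c=np.array([.5583,-.2989]);u=np.array([-.0837,.9965]);p=c-.056*u
go(*p,.09,np.radians(-175.2)); go(*p,.0215,np.radians(-175.2))
E
```

```text
time: 2.95
tool_pos: [0.4688, -0.103, 0.0162]
tool_rot: [-1.57, 0.001, -2.935]
contact_force: [-0.4, -0.1, 6.0]
opening: 0.0333
[ 0.46880559 -0.10304057  0.01616602]
time: 3.35
tool_pos: [0.4701, -0.1035, 0.0879]
tool_rot: [-1.568, 0.004, -2.935]
contact_force: [-0.5, 1.3, -0.9]
opening: 0.0334
shift cm [-3.93 -0.12 26.5 ] turn [-0.003  0.123 -0.004]
shift cm [-3.9   6.73 26.48] turn [-0.003  0.123 -0.004]
```

```bash
python3 -m pendant '[[[-3.9,0,26.5,0,0.12,0,3],[-3.9,0,26.5,0,0.12,0,3],[-3.9,0,26.5,0,0.12,0,3],[-3.9,0,26.5,0,0.12,0,3],[-3.9,0,26.5,0,0.12,0,3],[-3.9,0,26.5,0,0.12,0,3],[-3.9,0,26.5,0,0.12,0,3],[-3.9,0,26.5,0,0.12,0,3],[-3.9,0,26.5,0,0.12,0,3],[-3.9,0,26.5,0,0.12,0,3]]]'; python3 - <<'E'
from h import *
c=np.array([.5583,-.2989]);u=np.array([-.0837,.9965]);p=c-.056*u
go(*p,.0215,np.radians(-175.2))
d=viewer.read_camera("wrist"); cv2.imwrite("pics/w2.png",d["image"][:,:,::-1])
E
```

```text
time: 4.35
tool_pos: [0.561, -0.3528, 0.0857]
tool_rot: [-1.571, -0.0, -3.053]
contact_force: [0.2, 1.3, 0.3]
opening: 0.0334
shift cm [-0.18  6.42  0.21] turn [0.001 0.004 0.   ]
```

View pics/w2.png

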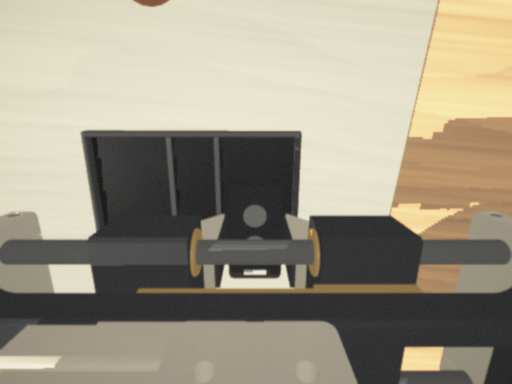

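The remote is level in the jaws, at about (255,245), above the right bay, whose walls run from x≈218 to 297. Lowering it now.

```bash
python3 -m pendant '[[[-0.2,3,0.2,0,0,0,3],[-0.2,5,0.2,0,0,0,3],[-0.2,6,0.2,0,0,0,3],[-0.2,6.2,0.2,0,0,0,3],[-0.2,6.4,0.2,0,0,0,3],[-0.2,6.4,0.2,0,0,0,3],[-0.2,6.4,0.2,0,0,0,3],[-0.2,6.4,0.2,0,0,0,3]]]'; python3 - <<'E'
from h import *
c=np.array([.5583,-.2989]);u=np.array([-.0837,.9965]);p=c-.056*u
go(*p,.0212,np.radians(-175.2))
E
```

```text
time: 5.2
tool_pos: [0.5636, -0.3564, 0.0226]
tool_rot: [-1.57, 0.001, -3.055]
contact_force: [-0.2, 0.6, -0.1]
opening: 0.0335
shift cm [ 0.05  0.14 -0.18] turn [-0.001  0.003 -0.001]
```

```bash
python3 -m pendant '[[[0,0.05,-0.2,0,0,0,3],[0,0.12,-0.2,0,0,0,3],[0,0.12,-0.2,0,0,0,3],[0,0.12,-0.2,0,0,0,3]]]'
python3 -m pendant '[[[0,0,0,0,0,0,3.6],[0,0,0,0,0,0,4],[0,0,0,0,0,0,4.2],[0,0,0,0,0,0,4.2],[0,-2,0,0,0,0,4.2],[0,-6,0,0,0,0,4.2],[0,-8,0,0,0,0,4.2],[0,-8,0,0,0,0,4.2]]]'
python3 - <<'E'
from h import *
go(.5375,.003,.1,np.radians(-181))
d=viewer.read_camera("top"); cv2.imwrite("pics/t2.png",cv2.resize(d["image"][130:210,310:420,::-1],None,fx=6,fy=6,interpolation=cv2.INTER_CUBIC))
E
```

```text
time: 5.6
tool_pos: [0.5632, -0.3539, 0.0212]
tool_rot: [-1.571, 0.0, -3.055]
contact_force: [-2.2, 2.6, 4.8]
opening: 0.0329
time: 6.4
tool_pos: [0.5648, -0.3555, 0.1043]
tool_rot: [-1.566, 0.005, -3.055]
contact_force: [-0.1, 0.2, 0.2]
opening: 0.042
shift cm [ -0.38   0.25 -35.95] turn [-0.005  0.104 -0.005]
```

```bash
python3 -m pendant '[[[-0.4,0.2,-36,0,0.1,0,6.5],[-0.4,0.2,-36,0,0.1,0,6.5],[-0.4,0.2,-36,0,0.1,0,6.5],[-0.4,0.2,-36,0,0.1,0,6.5],[-0.4,0.2,-36,0,0.1,0,6.5],[-0.4,0.2,-36,0,0.1,0,6.5],[-0.4,0.2,-36,0,0.1,0,6.5],[-0.4,0.2,-36,0,0.1,0,6.5],[-0.4,0.2,-36,0,0.1,0,6.5],[-0.4,0.2,-36,0,0.1,0,6.5],[-0.4,0.2,-36,0,0.1,0,6.5],[-0.4,0.2,-36,0,0.1,0,6.5]]]'
python3 - <<'E'
from h import *
go(.5375,.003,.0162,np.radians(-181))
d=viewer.read_camera("wrist"); w=d["image"][:,:,::-1]
t=cv2.resize(viewer.read_camera("top")["image"][130:210,310:420,::-1],(512,372),interpolation=cv2.INTER_CUBIC)
cv2.imwrite("pics/w3.png",np.hstack([cv2.resize(w,(400,300)),cv2.resize(t,(400,300))]))
E
```

```text
time: 7.65
tool_pos: [0.536, 0.0033, 0.0982]
tool_rot: [-1.571, -0.0, 3.126]
contact_force: [0.8, -0.5, 0.4]
opening: 0.0653
shift cm [-0.15  8.2   0.02] turn [-0.     0.002  0.   ]
```

View pics/w3.png

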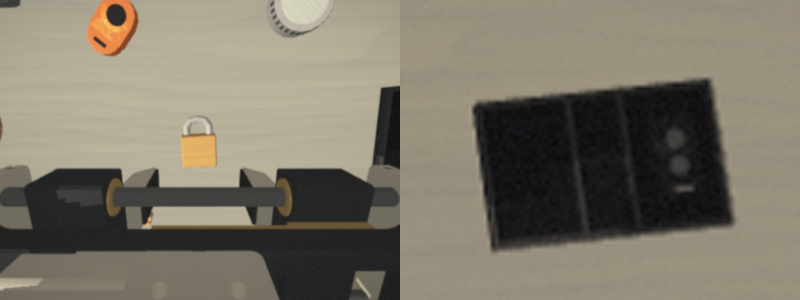

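The remote lies centred in the right bay: its buttons are at (677,150), between the ridge at 630 and the rim at 722. The padlock, at (199,150), is centred between the jaws, so I'll grip its body next.

```bash
python3 -m pendant '[[[-0.1,4,0,0,0,0,6.5],[-0.1,7,0,0,0,0,6.5],[-0.1,8.2,0,0,0,0,6.5],[-0.1,8.2,0,0,0,0,6.5],[-0.1,8.2,0,0,0,0,6.5],[-0.1,8.2,0,0,0,0,3.5],[-0.1,8.2,0,0,0,0,3.5],[-0.1,8.2,0,0,0,0,3.5],[-0.1,8.2,0,0,0,0,3.5],[-0.1,8.2,0,0,0,0,3.5],[-0.1,8.2,0,0,0,0,3.5],[-0.1,8.2,0,0,0,0,3.5]]]' 35
python3 -m pendant '[[[0,-2,0,0,0,0,3.5],[0,-5,0,0,0,0,3.5],[0,-7,0,0,0,0,3.5],[0,-7,0,0,0,0,3.5],[0,-7,0,0,0,0,3.5]]]'
python3 - <<'E'
from h import *
c=np.array([.5583,-.2989]);u=np.array([-.0837,.9965]);v=np.array([.9965,.0837]);p=c+.056*u-.011*v
go(*p,.085,np.radians(-175.2))
E
```

```text
time: 8.95
tool_pos: [0.5372, 0.0047, 0.0171]
tool_rot: [-1.57, 0.001, 3.128]
contact_force: [-1.1, -1.6, 6.4]
opening: 0.0397
time: 9.45
tool_pos: [0.5364, 0.0049, 0.0858]
tool_rot: [-1.571, -0.001, 3.128]
contact_force: [-0.7, -0.4, -2.2]
opening: 0.0391
shift cm [-0.95  0.08 24.89] turn [ 0.    -0.097  0.001]
```

```bash
python3 -m pendant '[[[-0.9,0,24.9,0,-0.1,0,3.5],[-0.9,0,24.9,0,-0.1,0,3.5],[-0.9,0,24.9,0,-0.1,0,3.5],[-0.9,0,24.9,0,-0.1,0,3.5],[-0.9,0,24.9,0,-0.1,0,3.5],[-0.9,0,24.9,0,-0.1,0,3.5],[-0.9,0,24.9,0,-0.1,0,3.5],[-0.9,0,24.9,0,-0.1,0,3.5],[-0.9,0,24.9,0,-0.1,0,3.5],[-0.9,0,24.9,0,-0.1,0,3.5],[-0.9,0,24.9,0,-0.1,0,3.5]]]'
python3 - <<'E'
from h import *
c=np.array([.5583,-.2989]);u=np.array([-.0837,.9965]);v=np.array([.9965,.0837]);p=c+.056*u-.011*v
go(*p,.0225,np.radians(-175.2))
d=viewer.read_camera("wrist"); cv2.imwrite("pics/w4.png",d["image"][:,:,::-1])
E
```

```text
time: 10.55
tool_pos: [0.5428, -0.2433, 0.0866]
tool_rot: [-1.571, 0.0, -3.053]
contact_force: [0.6, -0.1, -2.2]
opening: 0.0393
shift cm [0.02 6.41 0.07] turn [-0.     0.004 -0.   ]
```

View pics/w4.png

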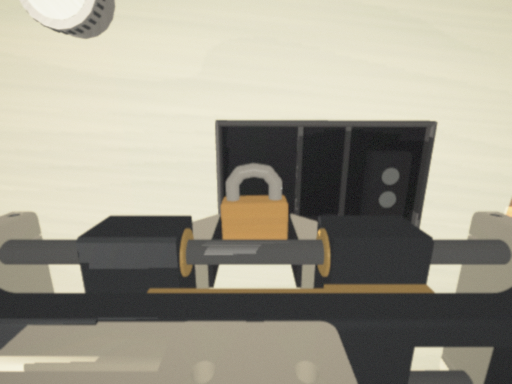

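The padlock is held level at (254,205), over the left bay. Lowering it and releasing.

```bash
python3 -m pendant '[[[0,3,0.05,0,0,0,3.5],[0,5,0.05,0,0,0,3.5],[0,6,0.05,0,0,0,3.5],[0,6.3,0.05,0,0,0,3.5],[0,6.4,0.05,0,0,0,3.5],[0,6.4,0.05,0,0,0,3.5],[0,6.4,0.05,0,0,0,3.5],[0,6.4,0.05,0,0,0,3.5]]]'; python3 - <<'E'
from h import *
c=np.array([.5583,-.2989]);u=np.array([-.0837,.9965]);v=np.array([.9965,.0837]);p=c+.056*u-.011*v
go(*p,.0222,np.radians(-175.2))
E
```

```text
time: 11.4
tool_pos: [0.543, -0.245, 0.0233]
tool_rot: [-1.57, 0.001, -3.055]
contact_force: [1.4, -0.6, -1.6]
opening: 0.0397
shift cm [ 0.03  0.11 -0.1 ] turn [-0.001  0.003 -0.001]
```

```bash
python3 -m pendant '[[[0,0.1,-0.1,0,0,0,3.5],[0,0.1,-0.1,0,0,0,3.5],[0,0.1,-0.1,0,0,0,3.5]]]'
python3 -m pendant '[[[0,0,0,0,0,0,4.2],[0,0,0,0,0,0,4.6],[0,0,0,0,0,0,4.8],[0,0,0,0,0,0,4.8],[0,-2,0,0,0,0,4.8],[0,-6,0,0,0,0,4.8],[0,-8,0,0,0,0,4.8],[0,-8,0,0,0,0,4.8]]]'
python3 - <<'E'
from h import *
go(.4563,.105,.1,np.radians(-107.6))
E
```

```text
time: 11.7
tool_pos: [0.5429, -0.2441, 0.0222]
tool_rot: [-1.57, 0.001, -3.055]
contact_force: [-0.3, -1.0, 3.8]
opening: 0.0396
time: 12.5
tool_pos: [0.5443, -0.2447, 0.1049]
tool_rot: [-1.567, 0.005, -3.055]
contact_force: [0.5, -1.0, 0.9]
opening: 0.0482
shift cm [  5.74   0.32 -35.61] turn [-0.007 -1.177 -0.002]
```

```bash
python3 -m pendant '[[[5.7,0.3,-35.6,0,-1.177,0,4.5],[5.7,0.3,-35.6,0,-1.177,0,4.5],[5.7,0.3,-35.6,0,-1.177,0,4.5],[5.7,0.3,-35.6,0,-1.177,0,4.5],[5.7,0.3,-35.6,0,-1.177,0,4.5],[5.7,0.3,-35.6,0,-1.177,0,4.5],[5.7,0.3,-35.6,0,-1.177,0,4.5],[5.7,0.3,-35.6,0,-1.177,0,4.5],[5.7,0.3,-35.6,0,-1.177,0,4.5],[5.7,0.3,-35.6,0,-1.177,0,4.5],[5.7,0.3,-35.6,0,-1.177,0,4.5],[5.7,0.3,-35.6,0,-1.177,0,4.5],[5.7,0.3,-35.6,0,-1.177,0,4.5],[5.7,0.3,-35.6,0,-1.177,0,4.5]]]'
python3 - <<'E'
from h import *
go(.4563,.105,.0125,np.radians(-107.6))
d=viewer.read_camera("wrist"); w=d["image"][:,:,::-1]
t=cv2.resize(viewer.read_camera("top")["image"][130:210,310:420,::-1],(512,372),interpolation=cv2.INTER_CUBIC)
cv2.imwrite("pics/w5.png",np.hstack([cv2.resize(w,(400,300)),cv2.resize(t,(400,300))]))
E
```

```text
time: 13.9
tool_pos: [0.4551, 0.1054, 0.0985]
tool_rot: [-1.571, -0.0, -1.879]
contact_force: [-0.5, -0.8, -0.0]
opening: 0.0447
shift cm [-0.    8.6   0.13] turn [-0.    -0.002  0.   ]
```

View pics/w5.png

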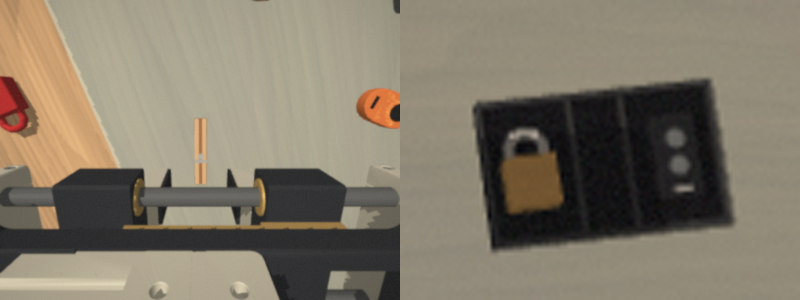

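The padlock lies in the left bay at (530,172), and the peg is centred and square between the jaws at (200,150). Gripping the peg.

```bash
python3 -m pendant '[[[0,4,0.1,0,0,0,4.5],[0,7,0.1,0,0,0,4],[0,8.6,0.1,0,0,0,4],[0,8.6,0.1,0,0,0,4],[0,8.6,0.1,0,0,0,4],[0,8.6,0.1,0,0,0,1],[0,8.6,0.1,0,0,0,1],[0,8.6,0.1,0,0,0,1],[0,8.6,0.1,0,0,0,1],[0,8.6,0.1,0,0,0,1],[0,8.6,0.1,0,0,0,1],[0,8.6,0.1,0,0,0,1]]]' 20
python3 -m pendant '[[[0,-2,0,0,0,0,1],[0,-5,0,0,0,0,1],[0,-8,0,0,0,0,1],[0,-8,0,0,0,0,1],[0,-8,0,0,0,0,1]]]'
python3 - <<'E'
from h import *
go(.5583,-.2989,.09,np.radians(-175.2))
E
```

```text
time: 15.2
tool_pos: [0.4562, 0.1057, 0.013]
tool_rot: [-1.57, 0.0, -1.878]
contact_force: [-1.2, -0.4, 6.5]
opening: 0.0139
time: 15.7
tool_pos: [0.456, 0.1057, 0.0927]
tool_rot: [-1.57, 0.0, -1.878]
contact_force: [-0.5, -0.1, -1.4]
opening: 0.014
shift cm [35.47  0.28 21.98] turn [-1.00e-03  1.18e+00 -1.00e-03]
```

```bash
python3 -m pendant '[[[35.5,0,22,0,1.18,0,1],[35.5,0,22,0,1.18,0,1],[35.5,0,22,0,1.18,0,1],[35.5,0,22,0,1.18,0,1],[35.5,0,22,0,1.18,0,1],[35.5,0,22,0,1.18,0,1],[35.5,0,22,0,1.18,0,1],[35.5,0,22,0,1.18,0,1],[35.5,0,22,0,1.18,0,1],[35.5,0,22,0,1.18,0,1],[35.5,0,22,0,1.18,0,1],[35.5,0,22,0,1.18,0,1],[35.5,0,22,0,1.18,0,1],[35.5,0,22,0,1.18,0,1],[35.5,0,22,0,1.18,0,1]]]'
python3 - <<'E'
from h import *
go(.5583,-.2989,.023,np.radians(-175.2))
d=viewer.read_camera("wrist"); cv2.imwrite("pics/w6.png",d["image"][:,:,::-1])
E
```

```text
time: 17.2
tool_pos: [0.5584, -0.2986, 0.0928]
tool_rot: [-1.571, 0.0, -3.057]
contact_force: [-1.2, 0.7, 0.2]
opening: 0.0133
shift cm [0.02 6.98 0.03] turn [-0.     0.001 -0.   ]
```

View pics/w6.png

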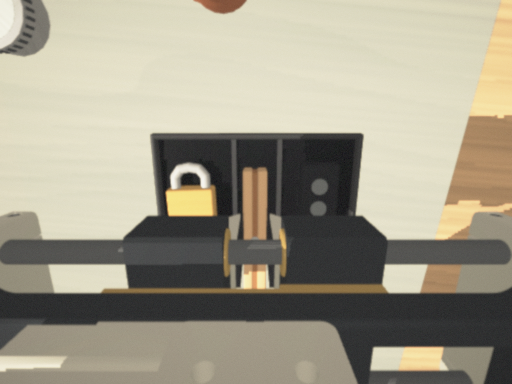

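The peg, at (255,220), is aligned with the middle bay (x 236–278), and the fingers clear its neighbours. Lowering it.

```bash
python3 -m pendant '[[[0,3,0,0,0,0,1],[0,5.5,0,0,0,0,1],[0,6.6,0,0,0,0,1],[0,7,0,0,0,0,1],[0,7.3,0,0,0,0,1],[0,7.5,0,0,0,0,1],[0,7.5,0,0,0,0,1],[0,7.5,0,0,0,0,1]]]'; python3 - <<'E'
from h import *
go(.5583,-.2989,.018,np.radians(-175.2))
E
```

```text
time: 18.05
tool_pos: [0.5587, -0.2995, 0.0183]
tool_rot: [-1.57, 0.001, -3.058]
contact_force: [0.1, 0.2, 0.1]
opening: 0.0137
shift cm [ 0.03  0.03 -0.06] turn [-0.001  0.    -0.001]
```

```bash
python3 -m pendant '[[[0,0.05,-0.05,0,0,0,1],[0,0.05,-0.05,0,0,0,1],[0,0.05,-0.05,0,0,0,1.6],[0,0.05,-0.05,0,0,0,2],[0,0.05,-0.05,0,0,0,2.2],[0,0.05,-0.05,0,0,0,2.2],[0,-2,0,0,0,0,2.2],[0,-6,0,0,0,0,2.2],[0,-9,0,0,0,0,2.2],[0,-11,0,0,0,0,2.2],[0,-11,0,0,0,0,2.2]]]'
python3 - <<'E'
from h import *
go(.6854,-.098,.13,-np.pi/2)
E
```

```text
time: 19.15
tool_pos: [0.5599, -0.3002, 0.1309]
tool_rot: [-1.567, 0.005, -3.058]
contact_force: [-0.2, -0.4, 0.6]
opening: 0.022
shift cm [-14.2    0.09 -19.09] turn [-7.000e-03 -1.487e+00 -1.000e-03]
```

```bash
python3 -m pendant '[[[-14.2,0,-19.1,0,-1.487,0,7.4],[-14.2,0,-19.1,0,-1.487,0,7.4],[-14.2,0,-19.1,0,-1.487,0,7.4],[-14.2,0,-19.1,0,-1.487,0,7.4],[-14.2,0,-19.1,0,-1.487,0,7.4],[-14.2,0,-19.1,0,-1.487,0,7.4],[-14.2,0,-19.1,0,-1.487,0,7.4],[-14.2,0,-19.1,0,-1.487,0,7.4],[-14.2,0,-19.1,0,-1.487,0,7.4],[-14.2,0,-19.1,0,-1.487,0,7.4],[-14.2,0,-19.1,0,-1.487,0,7.4],[-14.2,0,-19.1,0,-1.487,0,7.4],[-14.2,0,-19.1,0,-1.487,0,7.4],[-14.2,0,-19.1,0,-1.487,0,7.4],[-14.2,0,-19.1,0,-1.487,0,7.4],[-14.2,0,-19.1,0,-1.487,0,7.4]]]'
python3 - <<'E'
from h import *
go(.6854,-.098,.014,-np.pi/2)
d=viewer.read_camera("wrist"); w=d["image"][:,:,::-1]
# project the tin estimate into the wrist view
M=d["camera_from_world"];K=np.array([[d["fx"],0,d["cx"]],[0,d["fy"],d["cy"]],[0,0,1.]])
p=M[:3,:3]@[.6854,-.098,.036]+M[:3,3]; print(cv2.projectPoints(np.array([[p[0],-p[1],-p[2]]]),np.zeros(3),np.zeros(3),K,np.float64(d["distortion"]))[0])
t=viewer.read_camera("top")["image"][130:210,310:420,::-1]
cv2.imwrite("pics/w7.png",np.hstack([cv2.resize(w,(400,300)),cv2.resize(t,(400,300),interpolation=cv2.INTER_CUBIC)]))
E
```

```text
time: 20.75
tool_pos: [0.6838, -0.097, 0.1275]
tool_rot: [-1.571, -0.0, -1.571]
contact_force: [-0.3, 0.4, -0.2]
opening: 0.074
shift cm [ 0.1  11.35  0.16] turn [-0.    -0.001  0.   ]
[[[255.48237665 193.02057637]]]
```

View pics/w7.png

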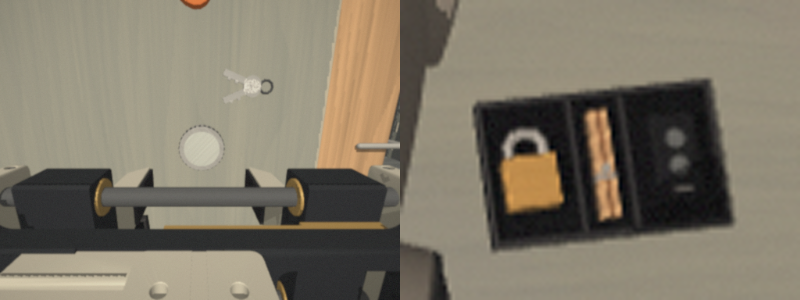

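The peg sits well in the middle bay at (604,165). The tin's circle in the wrist view is centred at (201,147), about 4 mm further in +y than I estimated, and the keys are clear of the fingers. I'll correct for that and grip.

```bash
python3 -m pendant '[[[-0.3,0,0.3,0,0,0,7.4],[-0.3,4,0.3,0,0,0,7.4],[-0.3,8,0.3,0,0,0,7.4],[-0.3,11,0.3,0,0,0,7.4],[-0.3,11.4,0.3,0,0,0,7.4],[-0.3,11.4,0.3,0,0,0,7.4],[-0.3,11.4,0.3,0,0,0,5],[-0.3,11.4,0.3,0,0,0,5],[-0.3,11.4,0.3,0,0,0,5],[-0.3,11.4,0.3,0,0,0,5],[-0.3,11.4,0.3,0,0,0,5],[-0.3,11.4,0.3,0,0,0,5],[-0.3,11.4,0.3,0,0,0,5]]]' 25
python3 -m pendant '[[[0,-2,0,0,0,0,5],[0,-6,0,0,0,0,5],[0,-9,0,0,0,0,5],[0,-10,0,0,0,0,5],[0,-10,0,0,0,0,5],[0,-10,0,0,0,0,5]]]'
python3 - <<'E'
from h import *
go(.5765,.2817,.11,-np.pi/2)
d=viewer.read_camera("wrist");cv2.imwrite("pics/w8.png",d["image"][:,:,::-1])
c,f=None,None
E
```

```text
time: 22.15
tool_pos: [0.6877, -0.0942, 0.0153]
tool_rot: [-1.568, -0.001, -1.571]
contact_force: [-1.4, -0.3, 6.2]
opening: 0.0549
time: 22.75
tool_pos: [0.6859, -0.0938, 0.1117]
tool_rot: [-1.573, 0.001, -1.571]
contact_force: [-0.1, -0.5, -2.1]
opening: 0.0551
shift cm [-37.55   0.22 -10.94] turn [ 0.003 -0.    -0.001]
```

View pics/w8.png

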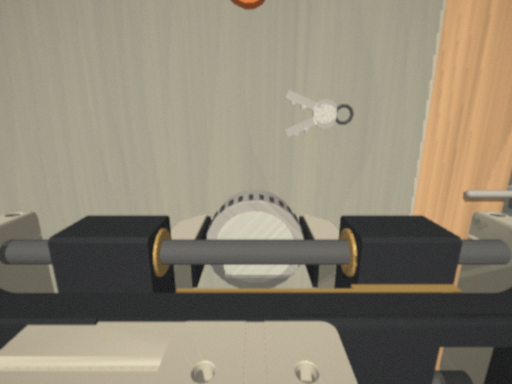

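The tin is held level at (256,238). Carrying it to the coaster.

```bash
python3 -m pendant '[[[-37.5,0,-10.9,0,0,0,5],[-37.5,0,-10.9,0,0,0,5],[-37.5,0,-10.9,0,0,0,5],[-37.5,0,-10.9,0,0,0,5],[-37.5,0,-10.9,0,0,0,5],[-37.5,0,-10.9,0,0,0,5],[-37.5,0,-10.9,0,0,0,5],[-37.5,0,-10.9,0,0,0,5],[-37.5,0,-10.9,0,0,0,5],[-37.5,0,-10.9,0,0,0,5],[-37.5,0,-10.9,0,0,0,5],[-37.5,0,-10.9,0,0,0,5],[-37.5,0,-10.9,0,0,0,5],[-37.5,0,-10.9,0,0,0,5]]]'
python3 - <<'E'
from h import *
go(.5765,.2817,.03,-np.pi/2)
s=status.observe()["tool_pos"]
d=viewer.read_camera("wrist");cv2.imwrite("pics/w9.png",d["image"][:,:,::-1])
M=d["camera_from_world"];K=np.array([[d["fx"],0,d["cx"]],[0,d["fy"],d["cy"]],[0,0,1.]])
for P in (s+[0,0,.0207],s+[0,.028,.0207],[.5765,.2817,.012]):
  p=M[:3,:3]@P+M[:3,3]; print(cv2.projectPoints(np.array([[p[0],-p[1],-p[2]]]),np.zeros(3),np.zeros(3),K,np.float64(d["distortion"]))[0].ravel())
E
```

```text
time: 24.2
tool_pos: [0.5782, 0.2801, 0.1134]
tool_rot: [-1.571, -0.0, -1.572]
contact_force: [-0.0, -0.5, -1.4]
opening: 0.0556
shift cm [-0.16  8.34 -0.17] turn [ 0.    -0.001  0.   ]
[253.61493466 245.37014629]
[253.51569011 197.4679071 ]
[252.15467643 187.80238944]
```

View pics/w9.png

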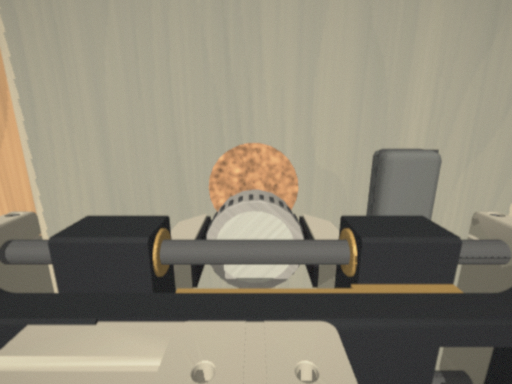

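The tin is centred in the grip, and the coaster at (254,188) is within about 2 mm of its projected centre (252,188). Lowering.

```bash
python3 -m pendant '[[[-0.2,3,0,0,0,0,5],[-0.2,6,0,0,0,0,5],[-0.2,8,0,0,0,0,5],[-0.2,8.8,0,0,0,0,5],[-0.2,9.1,0,0,0,0,5],[-0.2,9.2,0,0,0,0,5],[-0.2,9.2,0,0,0,0,5],[-0.2,9.2,0,0,0,0,5]]]'; python3 - <<'E'
from h import *
go(.578,.282,.0195,-np.pi/2)
E
```

```text
time: 25.05
tool_pos: [0.5785, 0.2832, 0.0226]
tool_rot: [-1.569, 0.001, -1.571]
contact_force: [-0.4, -0.7, 0.8]
opening: 0.0552
shift cm [ 0.12  0.31 -0.05] turn [-0.002 -0.    -0.001]
```

```bash
python3 -m pendant '[[[0.1,0.1,-0.05,0,0,0,5],[0.1,0.2,-0.05,0,0,0,5],[0.1,0.3,-0.05,0,0,0,5],[0.1,0.3,-0.05,0,0,0,5],[0.1,0.3,-0.05,0,0,0,5]]]'
python3 -m pendant '[[[0,0,0,0,0,0,5.8],[0,0,0,0,0,0,6.2],[0,0,0,0,0,0,6.6],[0,0,0,0,0,0,6.6],[0,-2,0,0,0,0,6.6],[0,-6,0,0,0,0,6.6],[0,-9,0,0,0,0,6.6],[0,-11,0,0,0,0,6.6],[0,-11,0,0,0,0,6.6]]]'
python3 - <<'E'
from h import *
go(.670,.090,.12,np.radians(-38))
E
```

```text
time: 25.55
tool_pos: [0.5774, 0.282, 0.0193]
tool_rot: [-1.57, -0.0, -1.571]
contact_force: [-1.4, -0.9, 3.9]
opening: 0.0549
time: 26.45
tool_pos: [0.5791, 0.2827, 0.132]
tool_rot: [-1.565, 0.002, -1.571]
contact_force: [-0.5, 0.7, -1.1]
opening: 0.0658
shift cm [19.27  1.22  9.08] turn [-0.007 -0.908  0.001]
```

```bash
python3 -m pendant '[[[19.3,0,9.1,0,-0.908,0,5.8],[19.3,1.2,9.1,0,-0.908,0,5.8],[19.3,1.2,9.1,0,-0.908,0,5.8],[19.3,1.2,9.1,0,-0.908,0,5.8],[19.3,1.2,9.1,0,-0.908,0,5.8],[19.3,1.2,9.1,0,-0.908,0,5.8],[19.3,1.2,9.1,0,-0.908,0,5.8],[19.3,1.2,9.1,0,-0.908,0,5.8],[19.3,1.2,9.1,0,-0.908,0,5.8],[19.3,1.2,9.1,0,-0.908,0,5.8],[19.3,1.2,9.1,0,-0.908,0,5.8],[19.3,1.2,9.1,0,-0.908,0,5.8]]]'
python3 - <<'E'
from h import *
d=viewer.read_camera("wrist");im=d["image"].copy(); H,S,V=cv2.split(cv2.cvtColor(im,cv2.COLOR_RGB2HSV))
m=((S>150)&(V>120)&(H<20)).astype('u1')*255
c,f=blob(d,m,(100,80,400,228),.022); print(np.round(f,1)); cv2.drawContours(im,[c],-1,(0,255,255),1)
t=viewer.read_camera("top"); H,S,V=cv2.split(cv2.cvtColor(t["image"],cv2.COLOR_RGB2HSV))
cv2.imwrite("pics/w10.png",np.hstack([cv2.resize(im[:,:,::-1],(400,300)),cv2.resize(t["image"][145:205,125:205,::-1],(400,300),interpolation=cv2.INTER_CUBIC)]))
go(f[0]/1e3,f[1]/1e3,.0115,np.radians(f[4]))
E
```

```text
time: 27.65
tool_pos: [0.6683, 0.0893, 0.1166]
tool_rot: [-1.571, -0.0, -0.663]
contact_force: [0.4, 0.6, -0.7]
opening: 0.0582
[671.5  91.3  60.2  35.7 -38.8]
shift cm [ 0.11 10.51  0.36] turn [-0.     0.013  0.   ]
```

View pics/w10.png

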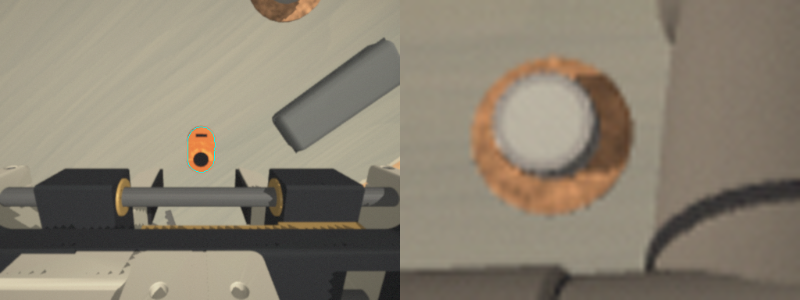

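The cover's wrist-view fit is 60.2×35.7 mm at (671.5, 91.3), as it should be. In the top view the tin is about 4 px left of and 13 px above the coaster's centre, which parallax explains. Gripping the cover.

```bash
python3 -m pendant '[[[0.1,3,0.35,0,0.01,0,5.8],[0.1,7,0.35,0,0.01,0,5.8],[0.1,10,0.35,0,0.01,0,5.8],[0.1,10.5,0.35,0,0.01,0,5.8],[0.1,10.5,0.35,0,0.01,0,5.8],[0.1,10.5,0.35,0,0.01,0,3],[0.1,10.5,0.35,0,0.01,0,3],[0.1,10.5,0.35,0,0.01,0,3],[0.1,10.5,0.35,0,0.01,0,3],[0.1,10.5,0.35,0,0.01,0,3],[0.1,10.5,0.35,0,0.01,0,3],[0.1,10.5,0.35,0,0.01,0,3]]]' 20
python3 -m pendant '[[[0,-2,0,0,0,0,3],[0,-6,0,0,0,0,3],[0,-9,0,0,0,0,3],[0,-11,0,0,0,0,3],[0,-11,0,0,0,0,3],[0,-11,0,0,0,0,3]]]'
python3 - <<'E'
from h import *
go(.5778,.2815,.12)
E
```

```text
time: 28.95
tool_pos: [0.6717, 0.0911, 0.0125]
tool_rot: [-1.57, -0.001, -0.673]
contact_force: [-1.4, -0.2, 5.7]
opening: 0.0358
time: 29.55
tool_pos: [0.6708, 0.0911, 0.1207]
tool_rot: [-1.571, 0.001, -0.673]
contact_force: [0.5, 0.3, -0.7]
opening: 0.0355
shift cm [-19.14   0.07   9.09] turn [ 0.001  0.    -0.001]
```

```bash
python3 -m pendant '[[[-19.1,0,9.1,0,0,0,3],[-19.1,0,9.1,0,0,0,3],[-19.1,0,9.1,0,0,0,3],[-19.1,0,9.1,0,0,0,3],[-19.1,0,9.1,0,0,0,3],[-19.1,0,9.1,0,0,0,3],[-19.1,0,9.1,0,0,0,3],[-19.1,0,9.1,0,0,0,3],[-19.1,0,9.1,0,0,0,3],[-19.1,0,9.1,0,0,0,3]]]'
python3 - <<'E'
from h import *
go(.5778,.2815,.0475)
s=status.observe()["tool_pos"]
d=viewer.read_camera("wrist");im=d["image"][:,:,::-1].copy()
M=d["camera_from_world"];K=np.array([[d["fx"],0,d["cx"]],[0,d["fy"],d["cy"]],[0,0,1.]])
a=np.linspace(0,2*np.pi,72); P=np.c_[.5778+.028*np.cos(a),.2815+.028*np.sin(a),0*a+.040]
p=P@M[:3,:3].T+M[:3,3]; q=cv2.projectPoints(p*[1,-1,-1],np.zeros(3),np.zeros(3),K,np.float64(d["distortion"]))[0]
cv2.polylines(im,[np.int32(q)],True,(255,255,0),1); cv2.imwrite("pics/w11.png",im)
E
```

```text
time: 30.55
tool_pos: [0.5792, 0.2801, 0.1213]
tool_rot: [-1.571, -0.0, -0.675]
contact_force: [-0.6, -0.5, 0.6]
opening: 0.0355
shift cm [-0.2   7.38  0.02] turn [ 0. -0.  0.]
```

View pics/w11.png

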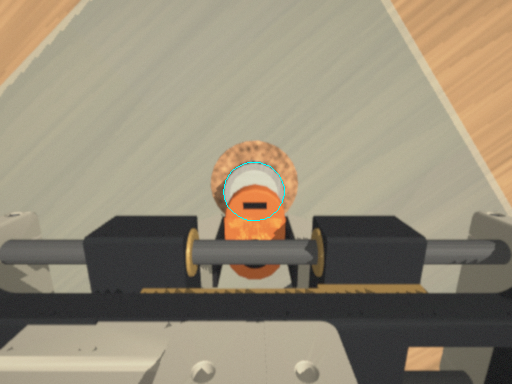

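The projected tin circle matches the visible tin at (254,191), and the cover is held level. Lowering it onto the tin.

```bash
python3 -m pendant '[[[-0.15,3,0,0,0,0,3],[-0.15,5.5,0,0,0,0,3],[-0.15,6.8,0,0,0,0,3],[-0.15,7.3,0,0,0,0,3],[-0.15,7.4,0,0,0,0,3],[-0.15,7.4,0,0,0,0,3],[-0.15,7.4,0,0,0,0,3],[-0.15,7.4,0,0,0,0,3]]]'; python3 - <<'E'
from h import *
go(.5778,.2815,.0446)
E
```

```text
time: 31.4
tool_pos: [0.578, 0.2825, 0.0485]
tool_rot: [-1.569, -0.001, -0.673]
contact_force: [0.1, 0.4, -0.8]
opening: 0.0358
shift cm [ 0.05  0.39 -0.09] turn [-0.001  0.     0.001]
```

```bash
python3 -m pendant '[[[0.05,0.15,-0.1,0,0,0,3],[0.05,0.3,-0.1,0,0,0,3],[0.05,0.37,-0.1,0,0,0,3],[0.05,0.37,-0.1,0,0,0,3],[0.05,0.37,-0.1,0,0,0,3]]]'
```

```text
time: 31.9
tool_pos: [0.5773, 0.2811, 0.0445]
tool_rot: [-1.571, -0.0, -0.673]
contact_force: [-2.3, -1.6, 5.2]
opening: 0.0355
```

Contact at 5 N, so I'll release gently, rise and back away so the top camera can see.

```bash
python3 -m pendant '[[[0,0,0,0,0,0,3.8],[0,0,0,0,0,0,4.2],[0,0,0,0,0,0,4.6],[0,0,0,0,0,0,4.6],[0,-2,0,0,0,0,4.6],[0,-6,0,0,0,0,4.6],[0,-10,0,0,0,0,4.6],[0,-12,0,0,0,0,4.6],[0,-12,0,0,0,0,4.6],[0,-12,0,0,0,0,4.6]]]'
python3 - <<'E'
from h import *
d=viewer.read_camera("wrist");w=d["image"].copy();H,S,V=cv2.split(cv2.cvtColor(w,cv2.COLOR_RGB2HSV))
c,f=blob(d,((S>185)&(V>150)&(H<20)).astype('u1')*255,(100,80,400,228),.054);print("cover",np.round(f,1));cv2.drawContours(w,[c],-1,(0,255,255),1)
t=viewer.read_camera("top"); im=t["image"]; V=im.max(2); z=t["range_z"]
print("tray again",np.round(blob(t,(V<60).astype('u1')*255,(323,144,410,202),.016)[1],1))
cv2.imwrite("pics/f1.png",np.hstack([cv2.resize(w[:,:,::-1],(400,300)),cv2.resize(im[130:210,310:420,::-1],(400,300),interpolation=cv2.INTER_CUBIC)]))
H,S,V=cv2.split(cv2.cvtColor(im,cv2.COLOR_RGB2HSV)); roi=(323,144,410,202)
print("lock body",np.round(blob(t,((S>90)&(V>100)).astype('u1')*255,(328,155,348,192),.022)[1],1))
print("peg",np.round(blob(t,((S>60)&(V>80)).astype('u1')*255,(358,155,374,192),.0195)[1],1))
E
```

```text
time: 32.9
tool_pos: [0.5769, 0.2811, 0.1632]
tool_rot: [-1.571, 0.0, -0.673]
contact_force: [-0.7, -0.3, -1.3]
opening: 0.0461Traceback (most recent call last):
  File "<stdin>", line 3, in <module>
  File "h.py", line 12, in blob
    c=max(cv2.findContours(m,cv2.RETR_EXTERNAL,cv2.CHAIN_APPROX_NONE)[0],key=cv2.contourArea)
ValueError: max() iterable argument is empty
```

```bash
python3 - <<'E'
from h import *
d=viewer.read_camera("wrist");w=d["image"].copy();
t=viewer.read_camera("top"); im=t["image"]
cv2.imwrite("pics/f1.png",np.hstack([cv2.resize(w[:,:,::-1],(400,300)),cv2.resize(im[130:210,310:420,::-1],(400,300),interpolation=cv2.INTER_CUBIC)]))
H,S,V=cv2.split(cv2.cvtColor(im,cv2.COLOR_RGB2HSV))
c=np.array([558.3,-298.9]);v=np.array([.9965,.0837]);u=np.array([-.0837,.9965])
for n,m,r,z in (("lock body",(S>90)&(V>100),(328,155,348,192),.022),("peg",(S>60)&(V>80),(358,155,374,192),.0195)):
    f=blob(t,m.astype('u1')*255,r,z)[1]; q=np.array(f[:2])-c; print(n,np.round(f,1),"in tray",np.round([q@v,q@u],1))
H,S,V=cv2.split(cv2.cvtColor(w,cv2.COLOR_RGB2HSV))
try: print("cover",np.round(blob(d,((S>150)&(V>120)&(H<20)).astype('u1')*255,(150,80,360,235),.054)[1],1))
except Exception as e: print(e)
E
```

```text
lock body [ 543.5 -236.8   38.5   23.4   -3.1] in tray [-9.6 63.2]
peg [ 557.5 -300.2   83.6   17.7    4.9] in tray [-0.9 -1.2]
cover [576.7 282.   60.6  36.6 -39.4]
```

View pics/f1.png

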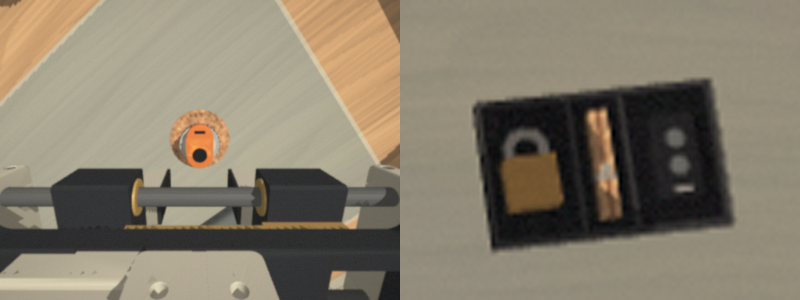

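The cover lies centred on the tin (fit 60.6×36.6 mm at 576.7, 282.0 mm; tin set down at 577.4, 282.0). Padlock, peg and remote all lie in their bays. The 63 mm padlock figure comes from my region cutting the mask off; in the picture its body spans 502–563, centred in the bay (487–577). Handing in.

```bash
python3 -c "
from cell import robot; print(robot.hand_in())"
```

```text
the job is handed in; nothing more can be done
None
```

I laid out all five things and handed the job in at about 33 s on the robot's clock; `hand_in` gives no verdict.

**Coaster:** the tin stands on the coaster within about 2 mm of its centre. The key cover lies flat on it, and its measured centre is within 1 mm of where I set the tin down.

**Tray:**
- **Peg:** measured about 1 mm from the middle of the narrow bay.
- **Padlock and remote:** they look centred in their bays and flat, with the remote's buttons up. I judged these two from the picture only and aimed each 2 mm outward of the bay middle to leave room for the peg.

**Bystanders:** nothing reached the keys, case, plant or coloured padlocks. I did not measure them again at the end.

**Checks that failed or disagreed:**
- The first tin mask failed, and my estimate by eye was about 4 mm off, so I corrected it from the wrist view before gripping.
- The first cover mask at the end came up empty; a looser one worked.
- The padlock's last numeric check read y = 63 mm because its mask was cut off. In the picture it lies at the bay middle.

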